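# Fetch the yellow paint bottle from under the drying rack and pack it away

### The arm

A 7-joint arm with a two-finger parallel gripper is mounted at the origin on the work surface. World frame = base frame: x ahead of the robot, y to its left, z up, the work surface at z = 0. Lengths are in mm, angles in rad, forces in N, time in s.
With the tool pointing down it reaches from about 400 to 875 mm from the base axis. Payload 4.4 kg.
Tool frame: the origin (TCP) lies at the very end of the fingers, on their centre line; the grasp point (between the pads) lies 19 mm behind it; z points along the fingers, y is the line along which they close (so a half turn about z gives the same grasp; the last joint's range is limited). The gripper opens to 85 mm and grips with 20 to 120 N. Pads are 22 mm wide; open, the fingers measure 114 mm over their backs; the gripper's body (76 mm by 85 mm) begins 54 mm behind the grasp point. The pads swing forward as they close: fully open they stand 13 mm farther back than shut.
Start: joints at [1.085, 0.628, 0.038, 1.517, -0.027, 0.996, -0.02], TCP at [264.954, -593.563, 231.313] pointing down, gripper open.
Joint ranges: [-3.06, 3.06], [-0.37, 2.12], [-1.25, 1.32], [0.18, 2.47], [-1.1, 4.24], [0.23, 1.98], [-2.94, 2.94]. Speed limits (rad/s): [2.57, 2.57, 3.14, 3.14, 3.14, 3.14, 3.14].

### API

Orientations are given as [roll, pitch, yaw] about the fixed x, y, z axes, in that order (R = Rz(yaw) Ry(pitch) Rx(roll)).
In Python, from cell import ctrl gives the robot as it stands.
- The arm moves only by the tool step_arm, never from a script. Its argument "series" is a list that holds one entry, the list of rows, each a list of 7 numbers: the turn, a rotation vector about the tool's x, y, z as a fraction of full scale, then the shift along the tool's x, y, z as a fraction of full scale, then the closure, from 0 (fully open) to 1 (shut). In form: [[[ax, ay, az, tx, ty, tz, gripper], ...]]. A call has 1 to 12 rows; each row shifts and turns the commanded pose from where the row before left it, along the tool's axes as they then stand; what a row does not reach is not made up. Full scale, the value 1, is 150 mm for a shift and 45 degrees for a turn. A row lasts 1/10 s, in which the tool goes at most 50 mm and 8.59 degrees, less where a joint would pass 70% of its speed; a pose out of reach is approached as far as the arm can. A call with a number of a shift or a turn outside -1 to 1 is refused whole. A call with a gripper value outside its range is refused whole. The fingers move at their own pace and stop on an object; the grip force is fixed at half the most. Time passes only in rows, so rows that do not move let the fingers close. It gives the time, the measured TCP pose, the force, the opening and the grip force at its end, in the units of the state.
- ctrl.read_state(): the state, without advancing time (a new reading comes with each control period).
- ctrl.get_image(name): name is "scene" or "side" or "wrist"; returns a dict with "img" (384x512x3 uint8, red, green, blue), "fx", "fy", "cx", "cy" (pixels), "R" (3x3) and "t" (3): a world point X has camera coordinates R X + t. Camera axes: x right, y down, z forward; pixel columns grow to the right and rows downward; lengths in mm; the calibration is good to about 2 mm. A picture is of the moment at which its call begins. There is no depth.
- ctrl.finish_job(): hands the job in; it is judged then, once.
Trained networks look in a picture, given as the dict that the camera call returned (one of the last four; its "shot" number tells which), for a name from the list of things; names that differ only in an ending like _2 or _b are one class to them, and where a whole thing is asked for, a point or a joint stands for the part that bears it (a point fixed in the world has none). Each returns a list of dicts, best first, with "score" (0 to 1); they miss things now and then, are a little off and sometimes report something else, mostly with a low value. They report only what shows in the picture. A call takes as long as a camera call. They do not tell look-alikes from the thing itself.
- ctrl.recognise(picture, thing): "centre" ([column, row] in pixels, amid what is visible of it).
The state is a dict: "clock": time; "qpos": joint angles; "qd": joint speeds; "tau": joint torques, N m; "eef_pos": TCP position; "tool_rot": TCP orientation; "force": force on the tool from outside, world axes, zero at the start; "torque": the same for the moment, N m; "width": finger opening in mm; "gripper_force": force on a finger pad.
Only numpy, scipy, OpenCV 4.12 (cv2) and the standard library are available. Lean on these libraries where they do the work, as an engineer would, in place of code of your own. Each camera call takes 0.05 s, during which the arm holds its last target. There are 200 camera calls.

### The job

The yellow paint bottle has got under the low wire drying rack. Take up the orange hand-squeezed reacher, squeeze its trigger to close the jaws on the bottle under the rack, pull the bottle out with it, and lay the reacher back down flat on the table. Then put the yellow bottle lying down in the wooden paint box beside the blue one, and shut the lid; do not reach under the rack for the bottle with your own fingers, and leave the jar, the brush pot and the can alone.

Things in the scene. Friction and masses are not known exactly. Their poses are not given: they have to be found in the camera images.
- reacher: Orange hand-squeezed reacher (grabber), 262 mm long, 0.29 kg, lying flat on the table. Origin: under mid handle, on the table plane. x points along it to the jaws, z up, y to the trigger side. An orange butt block (30 mm high) fills x -62 to -38 mm; an aluminium shaft 10 mm wide (z 15 to 29) runs from there to the black head at x 138 to 154.
- reacher_grip (a point): Mid handle, 25 mm above its underside, near the balance point; grip from above across y. Orange palm bar: x -35 to 35 mm, 44 mm high, outer face y = -31. Black trigger bar: x -30 to 30, z 3 to 43, outer face y = +31 released. Handle 62 mm wide released, 44 squeezed. Fingers that close symmetrically shift the whole reacher towards its +y by half the trigger travel.
- trigger (a joint): Trigger travel, m: 0 released, 0.018 fully squeezed. Sprung: starts to move at 8 N, 13.5 N at full travel. A light grip pressing it 1 to 3 mm carries the reacher, jaws open. Each jaw moves in as far as the trigger; force beyond the spring is shared by the jaws. On the 38 mm bottle it stops near 0.014 (handle 48 mm wide); beyond 0.0165 the jaws have missed.
- jaw_left: Reacher jaw on its +y side: rubber-faced plate 46 mm long, z 3 to 35 mm. Origin coincides with the reacher's when open; its inner face is at reacher y = +33 mm open, +15 mm fully closed.
- jaw_right: Reacher jaw on its -y side, mirror image: inner face at reacher y = -33 mm open, -15 mm fully closed (the gap is 66 mm open, 30 mm shut).
- rack: Low wire drying rack, fixed, 190 mm deep (x), 230 mm wide (y). Origin on the table under its centre. Open front at x = -95 mm (at yaw 90 degrees it faces the robot's right, world -y); grey back panel, inner face x = +89 mm. Corner posts 10 mm square (210 mm between them), bars along the sides. Wires on top, 74 mm clear below them; frame top at 82 mm.
- bottle: Yellow square paint bottle, paper label, black cap, lying on its side under the rack: 110 mm long, 38 mm square section (cap 28 mm diameter), about 0.22 kg. Origin: on its underside at mid length; x points to the cap, z up. Base at x = -55 mm, square body from -55 to +23, cap end at +55. Its base faces the rack's open front.
- paintbox: Fixed wooden box 180 mm (x) by 160 mm (y) by 62 mm high, walls and floor 6 mm. Origin on the table under its centre. Lid hinged along its +x rim (at yaw 90 degrees: the robot's left). The blue bottle lies along y near the hinge; the yellow one fits along y in the free space, x -84 to +37 mm, for example at x = -25 mm.
- lid_hinge (a point): Middle of the lid's hinge line, at the box's +x rim.
- lid (a joint): Lid angle, rad: 0 shut, 1.57 upright, more leans back past the hinge. Wooden, 8 mm thick, about as long (180 mm, hinge to free edge) and wide as the box, brass strip near the free edge, no handle, 0.18 kg. It starts open, leaning back on its stop at 1.9; pushed from behind, on its outer face, to below about 1.4 it falls shut by itself.
- spare: Blue paint bottle of the same shape with a white cap, lying in the paint box along the hinge side. Origin on its underside at mid length, x to the cap.
- jar: Orange jar with black cap, 72 mm diameter, 130 mm high; origin under its centre. Leave it alone.
- brushpot: Steel pot with brushes, 74 mm diameter, about 180 mm high with the brushes; origin under its centre. Leave it alone.
- can: Green can with paper label, 80 mm diameter, 100 mm high; origin under its centre. Leave it alone.
- throat (a point): Front face of the reacher's head, on its mid line at reacher x = 154 mm, 19 mm up. The head is 96 mm wide (y), 24 mm high; the two jaws stand 46 mm forward of this point, to reacher x = 200 mm.
Things that resemble listed ones, but are neither listed nor needed, are in the scene too. Several things have the shape of the bottle; the one meant has the colours described above. What is shaped like the paintbox but turquoise is not meant.

How it is judged (in metres and radians):
On the way, in this order (a step that is already met when the one before it is completed fails the run):
1. the reacher's trigger is squeezed and both its jaws press on the yellow bottle while it is still under the rack (value of joint trigger above 0.01 m and contact force between each of jaw_left, jaw_right and bottle above 1 N and x of bottle in the frame of rack above -0.04 m), for 0.2 s.
2. the bottle, still between the jaws, has been pulled out until at least half of it is in front of the rack (x of bottle in the frame of rack below -0.098 m and contact force between each of jaw_left, jaw_right and bottle above 0.3 N).
3. the reacher lies flat on the table, released, and the bottle is lifted by the gripper (height (world z) of reacher below 0.01 m and angle between reacher's own z axis and vertical below 0.1 rad and contact force between the fingers and reacher below 0.1 N and height (world z) of bottle above 0.02 m and contact force between the fingers and bottle above 1 N), for 0.1 s.
At the end, for the whole second after the job is handed in: The yellow bottle lies at rest in the paint box with the blue one, below the rim, the lid is shut (within 0.05 rad) and the reacher lies flat on the table (x of bottle in the frame of paintbox between -0.085 and 0.075 m and y of bottle in the frame of paintbox between -0.06 and 0.06 m and height (world z) of each of bottle, spare below 0.05 m and x of spare in the frame of paintbox between -0.085 and 0.085 m and y of spare in the frame of paintbox between -0.075 and 0.075 m and value of joint lid below 0.05 rad and height (world z) of reacher below 0.01 m and angle between reacher's own z axis and vertical below 0.1 rad and linear speed of each of bottle, reacher below 0.02 m/s); the robot touches nothing.
It fails at once if the gripper's fingers touch the yellow bottle while its middle is under the rack (contact force between the fingers and bottle above 0.3 N and x of bottle in the frame of rack between -0.095 and 0.1 m and y of bottle in the frame of rack between -0.115 and 0.115 m and height (world z) of bottle below 0.05 m).
It fails at once if the jar, the brush pot or the can is moved by more than 30 mm (distance of any of jar, brushpot, can from where it was at the start of the episode above 0.03 m).
It also fails if it takes over 61 s, if anything falls off the work surface, if the arm or the gripper's body presses on something with over 40 N, if the wrist force passes 120 N, or if a joint passes its speed limit or range.

## Working session

There is one attempt and no reset: what is moved stays moved. The work goes in short steps, Python scripts to look and compute and a tool call to move; the robot and the scene stay as the last step left them, time stands still between calls to the robot, and variables do not carry over. Pictures are saved under pics/ and viewed, at most 10 in all, crops included, and the job is handed in when it is done.

Besides the shell and the picture viewer there is one more tool, called after ">>>" as name(argument=value, ...) on one line, values as JSON. step_arm: Moves the arm, as the interface text tells. Shift numbers are shares of 150 mm and turn numbers shares of 45 degrees, none past 1 either way. Its arguments: {"type":"object","properties":{"series":{"type":"array","items":{"type":"array","items":{"type":"array","items":{"type":"number","minimum":-1,"maximum":1}}}}},"required":["series"]}

```bash
ls; mkdir -p pics
cat > h.py <<'E'
import numpy as np, cv2
from cell import ctrl
from scipy.spatial.transform import Rotation as Ro
def ray(p,uv,z):
    R=np.array(p["R"]);t=np.array(p["t"]);C=-R.T@t
    d=R.T@np.array([(uv[0]-p["cx"])/p["fx"],(uv[1]-p["cy"])/p["fy"],1])
    return C+d*(z-C[2])/d[2]
def proj(p,X):
    c=np.array(p["R"])@np.array(X,float)+np.array(p["t"]);return [p["fx"]*c[0]/c[2]+p["cx"],p["fy"]*c[1]/c[2]+p["cy"]]
def save(p,n,crop=None,s=1):
    im=p["img"][:,:,::-1]
    if crop: im=im[crop[1]:crop[3],crop[0]:crop[2]]
    cv2.imwrite("pics/"+n,cv2.resize(im,None,fx=s,fy=s,interpolation=cv2.INTER_CUBIC))
E
python3 - <<'E'
from h import *
Z=dict(reacher=20,rack=80,bottle=19,paintbox=30,spare=25,jar=65,brushpot=90,can=50,jaw_left=19,throat=19,lid=100)
ims=[]
for n in("scene","side"):
    p=ctrl.get_image(n);save(p,n+"0.png",None,1.5);print(n,(-np.array(p["R"]).T@p["t"]).round())
    for k,z in Z.items():
        print(k,[(np.round(r["centre"]).tolist(),round(r["score"],2),ray(p,r["centre"],z)[:2].round().tolist()) for r in ctrl.recognise(p,k)[:5]])
s=ctrl.read_state();print(s)
E
```

```text
pics
scene [994. 491. 877.]
reacher [([201.0, 127.0], 0.83, [465.0, -317.0]), ([428.0, 258.0], 0.63, [377.0, 460.0])]
rack [([290.0, 220.0], 0.72, [566.0, 162.0])]
bottle [([341.0, 180.0], 0.75, [326.0, 150.0]), ([278.0, 201.0], 0.7, [511.0, 72.0])]
paintbox [([329.0, 350.0], 0.93, [727.0, 423.0]), ([372.0, 245.0], 0.82, [449.0, 342.0])]
spare [([389.0, 259.0], 0.59, [450.0, 393.0])]
jar [([213.0, 254.0], 0.71, [759.0, 91.0]), ([425.0, 254.0], 0.31, [405.0, 451.0]), ([196.0, 125.0], 0.21, [500.0, -293.0])]
brushpot [([262.0, 280.0], 0.64, [733.0, 231.0])]
can [([172.0, 217.0], 0.73, [758.0, -76.0])]
jaw_left [([240.0, 131.0], 0.55, [388.0, -209.0])]
throat [([201.0, 128.0], 0.92, [468.0, -317.0])]
lid [([428.0, 255.0], 0.9, [428.0, 457.0]), ([216.0, 252.0], 0.61, [762.0, 109.0]), ([330.0, 351.0], 0.59, [748.0, 431.0])]
side [ 442. 1135.  676.]
reacher [([282.0, 167.0], 0.69, [461.0, -325.0])]
rack []
bottle [([326.0, 232.0], 0.86, [314.0, 146.0]), ([260.0, 210.0], 0.47, [526.0, 28.0])]
paintbox [([271.0, 261.0], 0.88, [475.0, 315.0]), ([160.0, 283.0], 0.78, [747.0, 424.0])]
spare []

[... 300 characters left out ...]
 'qpos': array([ 1.08516752,  0.6283817 ,  0.03848508,  1.51746002, -0.02703735,
        0.99628723, -0.01997633]), 'qd': array([ 9.02237179e-04, -3.36091876e-04,  4.40665581e-04, -1.21517157e-03,
       -8.09101767e-04, -1.84692928e-05, -1.00429349e-03]), 'tau': array([-8.19620036e-04, -5.63278520e+01,  1.22507516e+00, -1.93782449e+01,
        1.08878600e-02,  1.71497635e-03,  1.13309562e-05]), 'eef_pos': array([ 264.97859743, -593.52204012,  231.30575563]), 'tool_rot': array([-3.14157269e+00, -7.60136592e-05,  4.19817885e-01]), 'force': array([-0.25550396,  0.61498235,  0.26723153]), 'torque': array([ 0.01320217,  0.00940603, -0.03384309]), 'gripper_force': 0.0, 'width': 85.62670840040222}
```

View pics/scene0.png

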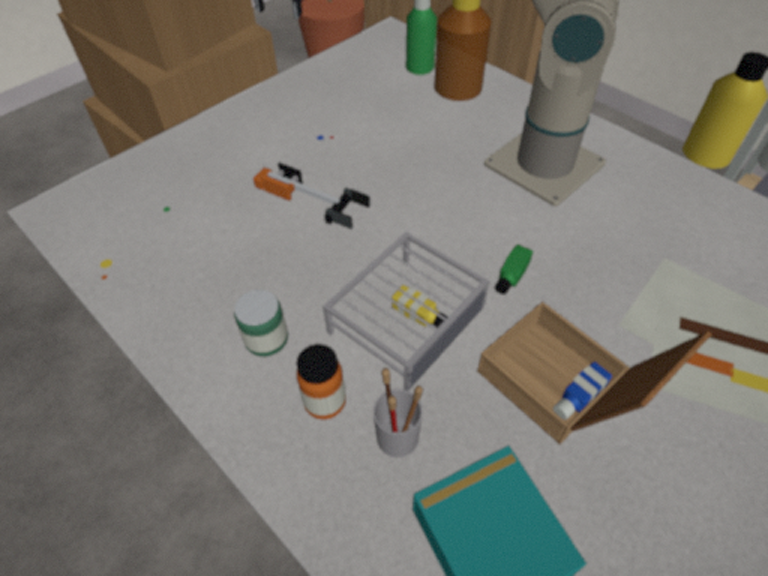

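View pics/side0.png

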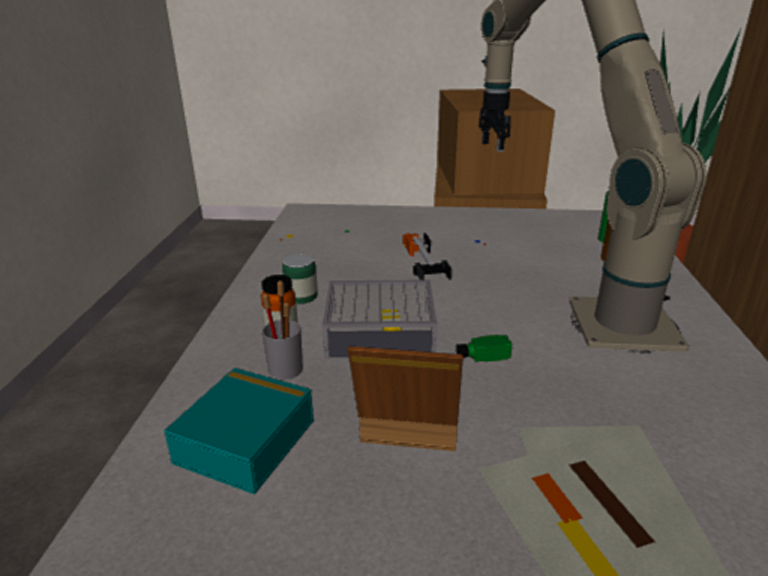

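Scene picture: the yellow bottle with its label is under the rack at (413,303) in the enlarged view, cap towards (440,320). Other candidates are the green one at (514,268), the blue one in the box at (585,390), and the tall yellow one in the background at (730,110). The description fits the one under the rack. The reacher runs from its butt at (262,182) to its jaws at (355,205). The wooden box at (560,370) has its lid open, and the turquoise box is not meant.

Run:
```python
from h import *
p=ctrl.get_image("scene");save(p,"rackcrop.png",(160,95,350,265),4)
w=ctrl.get_image("wrist");C=-np.array(w["R"]).T@w["t"]
s=ctrl.read_state();Rt=Ro.from_euler("xyz",s["tool_rot"]).as_matrix()
print("cam in tool",(Rt.T@(C-s["eef_pos"])).round(1),"\n",(w["R"]@Rt).round(3),w["fx"])
for n,u,z in [("butt",(270,178),30),("head",(342,210),24),("rBack",(407,237),82),("rR",(487,287),82),("rB",(405,370),82),("rL",(327,310),82),("botbase",(400,296),30),("botcap",(440,321),19),("boxL",(481,360),62),("boxTop",(541,306),62),("boxBot",(564,436),62)]:
    print(n,ray(p,np.array(u)/1.5,z)[:2].round())
```

```text
cam in tool [  68.9   -0.2 -142.4] 
 [[-0.     1.    -0.001]
 [-0.963 -0.001 -0.271]
 [-0.271  0.001  0.963]] 308.3668555740114
butt [ 495. -389.]
head [ 447. -205.]
rBack [447. -15.]
rR [435. 168.]
rB [657. 181.]
rL [666.   5.]
botbase [528.  46.]
botcap [512. 131.]
boxL [547. 249.]
boxTop [388. 254.]
boxBot [562. 420.]
```

View pics/rackcrop.png

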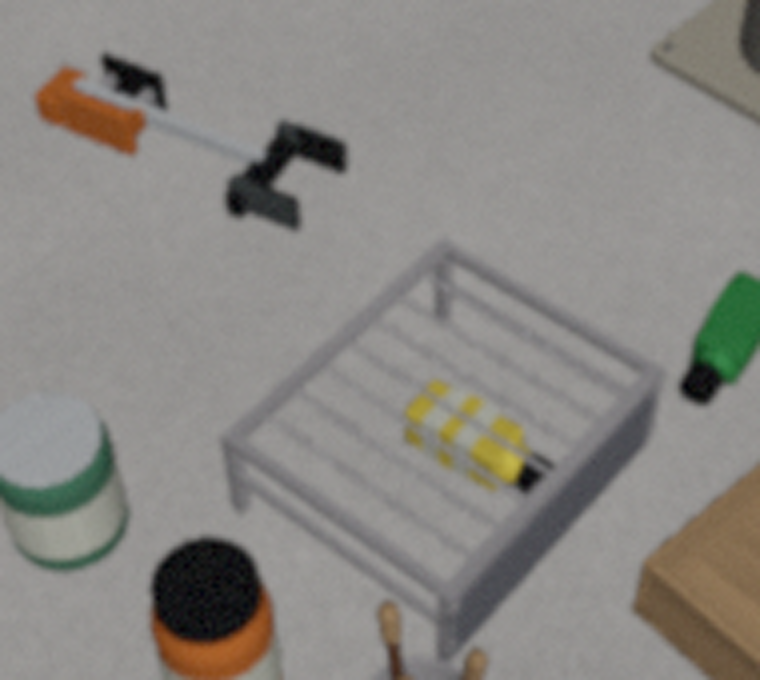

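The crop confirms the yellow labelled bottle under the rack, at about (465,435) in the crop. Its base faces the open front and its black cap is near the grey back. The reacher's black trigger is on the robot side. I'm moving above the handle.

>>> step_arm(series=[[[0, 0, 0, 0.287, -0.136, 0, 0], [0, 0, 0, 0.287, -0.136, 0, 0], [0, 0, 0, 0.287, -0.136, 0, 0], [0, 0, 0, 0.287, -0.136, 0, 0], [0, 0, 0, 0.287, -0.136, 0, 0], [0, 0, 0, 0.287, -0.136, 0, 0], [0, 0, 0, 0.287, -0.136, 0, 0], [0, 0, -0.18, 0, 0, 0, 0], [0, 0, -0.18, 0, 0, 0, 0], [0, 0, -0.18, 0, 0, 0, 0], [0, 0, -0.18, 0, 0, 0, 0], [0, 0, -0.18, 0, 0, 0, 0]]])

```text
clock: 2.5
eef_pos: [482.0, -340.4, 231.4]
tool_rot: [3.141, 0.0, 1.133]
force: [-0.5, 0.1, 0.9]
width: 85.5
gripper_force: 0.0
```

>>> step_arm(series=[[[0, 0, -0.18, 0, 0, 0, 0], [0, 0, -0.18, 0, 0, 0, 0], [0, 0, -0.18, 0, 0, 0, 0], [0, 0, -0.18, 0, 0, 0, 0], [0, 0, -0.18, 0, 0, 0, 0], [0, 0, 0, 0, 0, 0, 0]]])

```text
clock: 3.1
eef_pos: [481.8, -340.5, 231.3]
tool_rot: [3.141, -0.0, 1.834]
force: [0.8, 0.2, -0.0]
width: 85.5
gripper_force: 0.0
```

Run:
```python
from h import *
w=ctrl.get_image("wrist");save(w,"w1.png",None,1.5)
np.savez("w1.npz",R=w["R"],t=w["t"],f=[w["fx"],w["fy"],w["cx"],w["cy"]],img=w["img"])
s=ctrl.read_state();print(s["clock"],s["eef_pos"],s["tool_rot"],s["qpos"].round(2))
```

```text
3.15 [ 481.82931603 -340.55519562  231.31673721] [ 3.14131976e+00 -1.64651983e-04  1.83021546e+00] [ 0.79  0.56 -0.36  1.68  0.23  0.94  0.61]
```

View pics/w1.png

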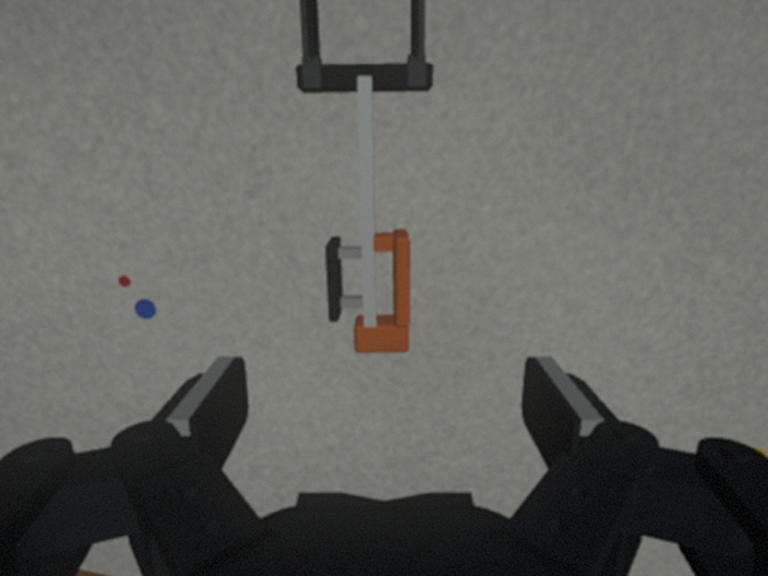

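The wrist picture shows the whole reacher: shaft from (365,78) to (369,326), palm bar at col 401, trigger at col 334, butt at (382,335).

Run:
```python
from h import *
d=np.load("w1.npz");f=d["f"];w=dict(R=d["R"],t=d["t"],fx=f[0],fy=f[1],cx=f[2],cy=f[3])
P=lambda u,z:ray(w,np.array(u)/1.5,z)[:2]
a=P((364.5,91),24);b=P((369.5,326),29);u=(a-b)/np.linalg.norm(a-b)
print("len",np.linalg.norm(a-b),"yaw",np.arctan2(u[1],u[0]));v=np.array([-u[1],u[0]])
O=b+38*u;print("O",O)
for n,q,z in[("palm front outer",(409,233),44),("palm rear",(409,325),44),("trig front outer",(328,240),43),("trig rear",(328,318),43),("buttR rear",(408,351),30),("headL",(298,68),31),("headR",(432,68),31),("headback",(364.5,91),31)]:
    X=P(q,z)-O;print(n,(X@u).round(1),(X@v).round(1))
```

```text
len 174.36675453849685 yaw 1.845818120434314
O [ 477.00811483 -368.58536708]
palm front outer 38.7 -30.5
palm rear -31.8 -30.6
trig front outer 34.2 28.1
trig rear -25.8 30.8
buttR rear -59.5 -30.6
headL 150.6 44.6
headR 149.5 -46.5
headback 135.5 -0.3
```

>>> step_arm(series=[[[0, 0, 0, 0.282, 0.107, 0, 0], [0, 0, 0, 0.282, 0.107, 0, 0], [0, 0, 0, 0.282, 0.107, 0, 0], [0, 0, 0, 0.282, 0.107, 0, 0], [0, 0, 0, 0.282, 0.107, 0, 0], [0, 0, 0, 0.282, 0.107, 0, 0], [0, 0, 0, 0.282, 0.107, 0, 0], [0, 0, 0, 0.282, 0.107, 0, 0], [0, 0, 0, 0, 0, 0, 0]]])

```text
clock: 4.05
eef_pos: [518.6, 28.3, 232.1]
tool_rot: [3.138, -0.004, 1.841]
force: [0.6, -0.4, -0.1]
width: 85.3
gripper_force: 0.0
```

Run:
```python
from h import *
w=ctrl.get_image("wrist");save(w,"w2.png",None,1.5)
np.savez("w2.npz",R=w["R"],t=w["t"],f=[w["fx"],w["fy"],w["cx"],w["cy"]],img=w["img"])
s=ctrl.read_state();print(s["clock"],s["eef_pos"],s["tool_rot"],s["qpos"].round(2))
```

```text
4.1 [518.28556551  24.02265269 231.71474982] [ 3.14016624e+00 -1.32201177e-03  1.83772507e+00] [ 0.17  0.46 -0.39  1.87  0.23  0.85 -0.06]
```

View pics/w2.png

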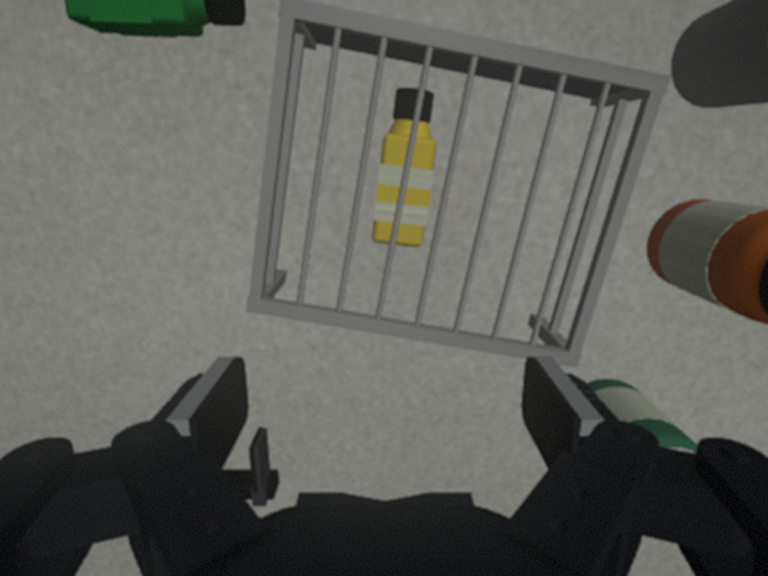

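The wrist picture shows the bottle under the wires: base edge (374,240) to (422,245), cap tip at (415,89). The rack's front frame runs from (248,308) to (578,363), with the back-right corner at (667,80).

Run:
```python
from h import *
d=np.load("w2.npz");f=d["f"];w=dict(R=d["R"],t=d["t"],fx=f[0],fy=f[1],cx=f[2],cy=f[3])
P=lambda u,z:ray(w,np.array(u)/1.5,z)[:2]
bl,br,sl,sr=[P(u,38) for u in((374,240),(422,245),(385,138),(435,140))];cap=P((415,89),30)
print("base",bl,br,np.linalg.norm(bl-br),"sh",sl,sr,np.linalg.norm(sl-sr),"cap",cap)
base=(bl+br)/2;s=(sl+sr)/2
for q in(s,cap): v=q-base;print("len",np.linalg.norm(v),"yaw",np.arctan2(v[1],v[0]))
fl,fr,k,l=[P(u,82) for u in((248,308),(578,363),(667,78),(287,0))]
print("rack",fl,fr,k,l,np.linalg.norm(fl-fr),np.linalg.norm(fr-k))
y=fr-fl; print("rack yaw",np.arctan2(y[1],y[0])+np.pi/2); v=l-fl;print(np.arctan2(v[1],v[0]));v=k-fr;print(np.arctan2(v[1],v[0]))
```

```text
base [510.14629412  33.95886564] [545.30469243  39.80827194] 35.641668400264855 sh [498.76276917 105.2123768 ] [532.65134495 113.23482749] 34.82521045949602 cap [510.08554104 142.25671263]
len 73.33159779192192 yaw 1.7354306860780626
len 106.83944663413105 yaw 1.7366629372418454
rack [439.92801173 -24.81074336] [667.2060078   -3.60369159] [649.1665695  180.24235696] [426.19756228 160.25104817] 228.26525478408064 184.72896605835712
rack yaw 1.6638357980803724
1.6448544999340724
1.6686057486299153
```

>>> step_arm(series=[[[0, 0, 0, -0.303, -0.12, 0, 0], [0, 0, 0, -0.303, -0.12, 0, 0], [0, 0, 0, -0.303, -0.12, 0, 0], [0, 0, 0, -0.303, -0.12, 0, 0], [0, 0, 0, -0.303, -0.12, 0, 0], [0, 0, 0, -0.303, -0.12, 0, 0], [0, 0, 0, -0.303, -0.12, 0, 0], [0, 0, 0, -0.303, -0.12, 0, 0], [0, 0, -0.01, 0, 0, 0.25, 0], [0, 0, 0, 0, 0, 0.25, 0], [0, 0, 0, 0, 0, 0.25, 0], [0, 0, 0, 0, 0, 0, 0]]])

```text
clock: 5.3
eef_pos: [468.6, -368.2, 114.1]
tool_rot: [-3.134, -0.007, 1.837]
force: [-0.8, 0.1, -0.4]
width: 85.4
gripper_force: 0.0
```

>>> step_arm(series=[[[0, 0, 0, 0, 0, 0.1, 0], [0, 0, 0, 0, 0, 0, 0], [0, 0, 0, 0, 0, 0, 0]]])

```text
clock: 5.6
eef_pos: [474.1, -369.4, 105.1]
tool_rot: [3.14, 0.002, 1.841]
force: [-0.5, -0.1, 0.4]
width: 85.4
gripper_force: 0.0
```

>>> step_arm(series=[[[0, 0, 0, 0.023, 0.02, 0.2, 0], [0, 0, 0, 0, 0, 0.2, 0], [0, 0, 0, 0, 0, 0.16, 0], [0, 0, 0, 0, 0, 0.1, 0], [0, 0, 0, 0, 0, 0, 0], [0, 0, 0, 0, 0, 0, 0.2], [0, 0, 0, 0, 0, 0, 0.25], [0, 0, 0, 0, 0, 0, 0.28], [0, 0, 0, 0, 0, 0, 0.28], [0, 0, 0, 0, 0, 0, 0.28], [0, 0, 0, 0, 0, 0, 0.28]]])

```text
clock: 6.7
eef_pos: [476.3, -365.3, 6.4]
tool_rot: [3.14, 0.002, 1.841]
force: [-0.3, -0.1, 7.1]
width: 61.5
gripper_force: 8.0
```

>>> step_arm(series=[[[0, 0, 0, 0, 0, 0, 0.305], [0, 0, 0, 0, 0, 0, 0.305], [0, 0, 0, 0, 0, 0, 0.305], [0, 0, 0, 0, 0, -0.05, 0.305], [0, 0, 0, 0, 0, -0.05, 0.305], [0, 0, 0, 0, 0, 0, 0.305], [0, 0, 0, 0, 0, 0, 0.305]]])

```text
clock: 7.4
eef_pos: [475.2, -364.7, 19.9]
tool_rot: [-3.142, 0.0, 1.841]
force: [-0.2, -0.7, -2.8]
width: 59.6
gripper_force: 8.8
```

Run:
```python
from h import *
w=ctrl.get_image("wrist");save(w,"w3.png",None,1)
p=ctrl.get_image("side");im=np.hstack([w["img"][:,:,::-1],cv2.resize(p["img"][80:208,220:348,::-1],(384,384))]);cv2.imwrite("pics/c3.png",cv2.resize(im,(800,343)))
s=ctrl.read_state();print(s["clock"],s["eef_pos"],s["force"],s["width"],s["gripper_force"])
```

```text
7.5 [ 475.0003673 -364.5028392   19.5042338] [ 0.24249512 -0.30703918 -3.02986893] 59.479748780053754 8.783423602581024
```

View pics/c3.png

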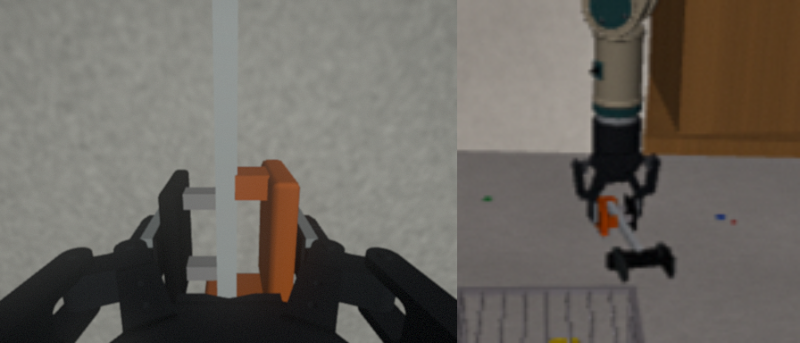

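>>> step_arm(series=[[[0, 0, 0, 0.05, 0.08, 0, 0.305], [0, 0, 0, 0.094, 0.142, 0, 0.305], [0, 0, 0, 0.094, 0.142, 0, 0.305], [0, 0, 0, 0.094, 0.142, 0, 0.305], [0, 0, 0, 0.094, 0.142, 0, 0.305], [0, 0, 0, 0.094, 0.142, 0, 0.305], [0, 0, 0.067, 0.044, 0.062, 0, 0.305], [0, 0, 0.067, 0, 0, 0.02, 0.305], [0, 0, 0, 0, 0, 0.04, 0.305], [0, 0, 0, 0, 0, 0, 0.305], [0, 0, 0, 0, 0, 0, 0.305]]])

```text
clock: 8.6
eef_pos: [575.4, -248.9, 10.3]
tool_rot: [-3.141, -0.0, 1.737]
force: [0.1, -0.5, -2.7]
width: 59.5
gripper_force: 8.8
```

Run:
```python
from h import *
w=ctrl.get_image("wrist");save(w,"w4.png",None,1)
p=ctrl.get_image("scene");im=np.hstack([w["img"][:,:,::-1],cv2.resize(p["img"][100:228,170:298,::-1],(384,384))]);cv2.imwrite("pics/c4.png",cv2.resize(im,(800,343)))
print([(r["centre"],r["score"]) for r in ctrl.recognise(p,"throat")])
s=ctrl.read_state();print(s["clock"],s["eef_pos"],s["tool_rot"],s["force"],s["width"],s["gripper_force"])
X=s["eef_pos"];y=s["tool_rot"][2];u=np.array([np.cos(y),np.sin(y),0]);v=np.array([-u[1],u[0],0])
for a,b,z in((200,33,30),(200,-33,30),(154,0,24),(138,48,24)): q=np.array(proj(p,[X[0],X[1],z+3]+u*a+v*b));print(a,b,q.round(),"crop",((q-[170,100])*3*800/896+[457,0]).round())
```

```text
[([217.4, 167.5], 0.84)]
8.75 [ 575.85167893 -249.28278572   10.89245272] [3.14142314e+00 3.98892984e-05 1.73580582e+00] [ 0.85191443 -0.94242613 -3.31220322] 59.12629282046842 8.79006564617157
200 33 [246. 173.] crop [659. 197.]
200 -33 [232. 188.] crop [622. 236.]
154 0 [226. 175.] crop [608. 201.]
138 48 [232. 163.] crop [623. 168.]
```

View pics/c4.png

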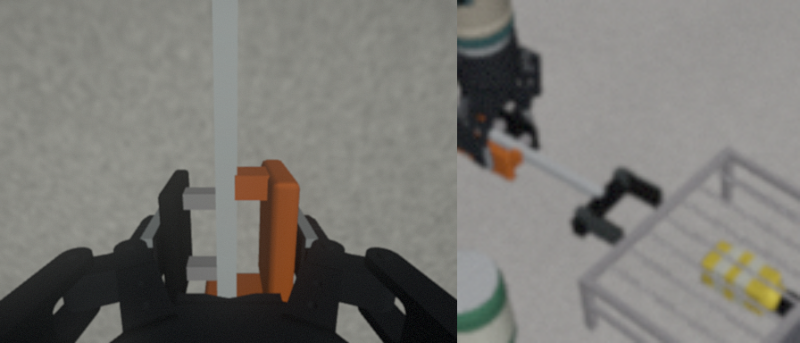

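The jaw tips are where predicted, at (660,192) and (622,238). The reacher is level and in line with the bottle, so I'm inserting it.

>>> step_arm(series=[[[0, 0, 0, 0.08, 0, 0, 0.305], [0, 0, 0, 0.13, 0, 0, 0.305], [0, 0, 0, 0.13, 0, 0, 0.305], [0, 0, 0, 0.13, 0, 0, 0.305], [0, 0, 0, 0.13, 0, 0, 0.305], [0, 0, 0, 0.13, 0, 0, 0.305], [0, 0, 0, 0.08, 0, 0, 0.305], [0, 0, 0, 0.05, 0, 0, 0.305], [0, 0, 0, 0, 0, 0, 0.305], [0, 0, 0, 0, 0, 0, 0.305]]])

```text
clock: 9.75
eef_pos: [554.9, -122.6, 10.9]
tool_rot: [3.141, 0.001, 1.735]
force: [0.3, -1.0, -2.4]
width: 59.5
gripper_force: 8.8
```

Run:
```python
from h import *
p=ctrl.get_image("scene");save(p,"c5.png",(190,120,340,260),5)
q=ctrl.get_image("side")
s=ctrl.read_state();print(s["clock"],s["eef_pos"],s["tool_rot"],s["force"],s["width"],s["gripper_force"])
```

```text
9.85 [ 554.81954752 -123.10240296   10.83384043] [3.14142379e+00 9.13292326e-04 1.73437802e+00] [ 0.11556925 -0.27940343 -3.04749113] 59.79388830426936 8.787193447351456
```

View pics/c5.png

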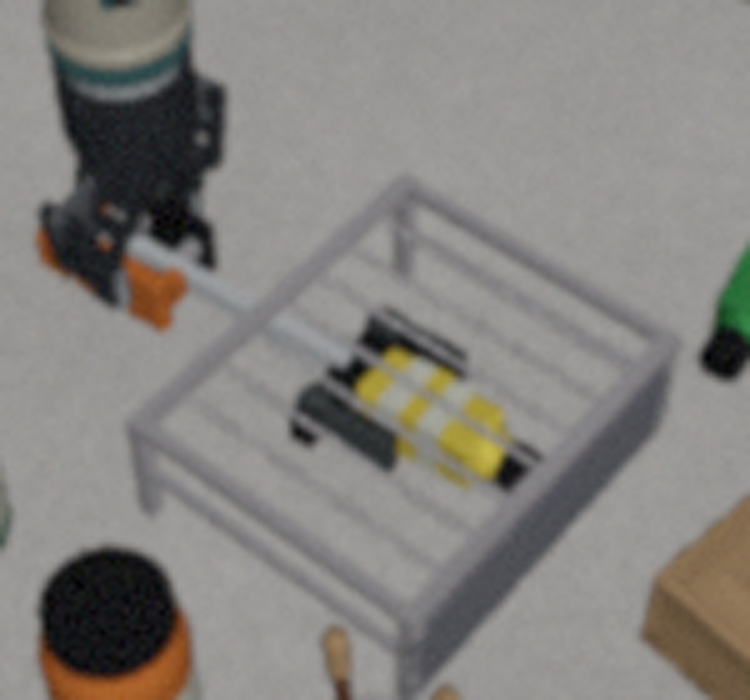

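The bottle at (440,410) sits between the jaws. Squeezing now.

>>> step_arm(series=[[[0, 0, 0, 0, 0.01, 0, 0.34], [0, 0, 0, 0, 0.01, 0, 0.38], [0, 0, 0, 0, 0.01, 0, 0.42], [0, 0, 0, 0, 0.01, 0, 0.46], [0, 0, 0, 0, 0, 0, 0.5], [0, 0, 0, 0, 0, 0, 0.55], [0, 0, 0, 0, 0, 0, 0.6], [0, 0, 0, 0, 0, 0, 0.6], [0, 0, 0, 0, 0, 0, 0.6], [0, 0, 0, 0, 0, 0, 0.6]]])

```text
clock: 10.85
eef_pos: [561.1, -120.8, 11.0]
tool_rot: [3.141, 0.0, 1.736]
force: [1.1, -0.7, 0.5]
width: 44.9
gripper_force: 65.1
```

Run:
```python
from h import *
p=ctrl.get_image("scene");save(p,"c6.png",(220,160,310,240),8)
s=ctrl.read_state();print(s["clock"],s["eef_pos"],s["tool_rot"],s["force"],s["width"],s["gripper_force"])
```

```text
10.9 [ 561.01887712 -120.79421241   10.996542  ] [3.14078579e+00 2.16985926e-04 1.73577588e+00] [ 1.43883763 -1.99754842  0.93189457] 44.623809701356905 65.12855172157288
```

View pics/c6.png

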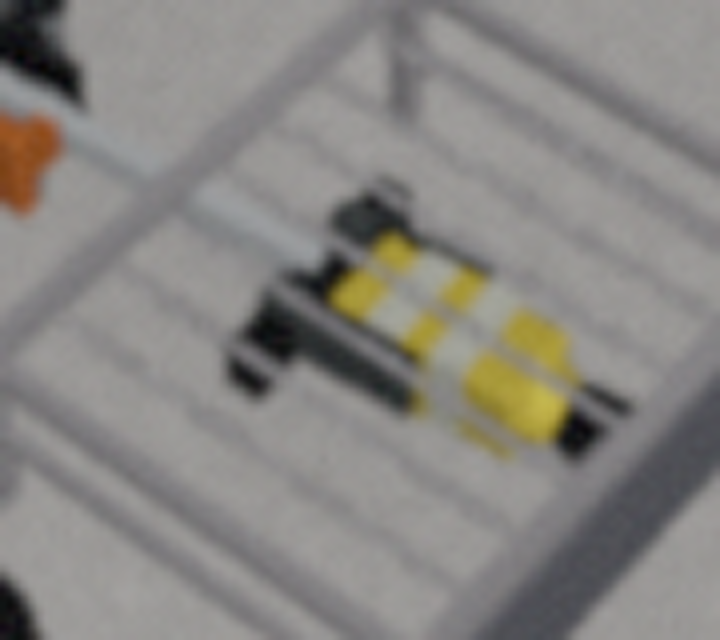

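The jaws hold the bottle on both sides, at (300,350) and (430,240) in the crop. Pulling out along the reacher's axis.

>>> step_arm(series=[[[0, 0, 0, -0.05, 0, 0, 0.6], [0, 0, 0, -0.1, 0, 0, 0.6], [0, 0, 0, -0.15, 0, 0, 0.6], [0, 0, 0, -0.15, 0, 0, 0.6], [0, 0, 0, -0.15, 0, 0, 0.6], [0, 0, 0, -0.15, 0, 0, 0.6], [0, 0, 0, -0.15, 0, 0, 0.6], [0, 0, 0, -0.15, 0, 0, 0.6], [0, 0, 0, -0.15, 0, 0, 0.6], [0, 0, 0, -0.15, 0, 0, 0.6], [0, 0, 0, -0.12, 0, 0, 0.6], [0, 0, 0, -0.06, 0, 0, 0.6]]])

```text
clock: 12.1
eef_pos: [597.4, -347.3, 10.7]
tool_rot: [-3.14, -0.003, 1.735]
force: [-1.2, 6.6, 5.7]
width: 44.9
gripper_force: 66.1
```

Run:
```python
from h import *
p=ctrl.get_image("scene");save(p,"c7.png",(170,100,330,240),5)
s=ctrl.read_state();print(s["clock"],s["eef_pos"],s["tool_rot"],s["force"],s["width"],s["gripper_force"])
for n in("bottle","throat","jaw_left"):print(n,[(r["centre"],round(r["score"],2),ray(p,r["centre"],25)[:2].round()) for r in ctrl.recognise(p,n)])
for n,uv in(("corner",(8,142)),("edge",(63,225))):print(n,ray(p,uv,0))
# yellow pixels
h=cv2.cvtColor(p["img"],cv2.COLOR_RGB2HSV);m=cv2.inRange(h,(22,120,90),(34,255,255));m[:,340:]=0;m[:100]=0
n,l,st,c=cv2.connectedComponentsWithStats(m);print([(st[i].tolist(),ray(p,c[i],36)[:2].round()) for i in range(1,n) if st[i][4]>15])
```

```text
12.15 [ 597.55999036 -348.46465782   10.69228862] [-3.14049006e+00 -1.37429356e-03  1.73392044e+00] [1.14607475 1.42777233 3.57224207] 45.391033207570445 65.58473110198975
bottle [([339.9, 180.8], 0.86, array([334., 152.])), ([218.4, 171.6], 0.61, array([ 557., -125.]))]
throat [([186.3, 151.2], 0.67, array([ 572., -259.])), ([165.1, 133.6], 0.47, array([ 570., -371.]))]
jaw_left [([184.8, 150.5], 0.21, array([ 573., -265.]))]
corner [ 943.50817344 -732.37658331    0.        ]
edge [ 971.95038668 -301.04147802    0.        ]
[([199, 155, 10, 9, 41], array([ 561., -188.])), ([206, 159, 10, 9, 26], array([ 557., -158.])), ([213, 164, 14, 16, 143], array([ 560., -116.])), ([67, 173, 7, 5, 23], array([ 875., -414.]))]
```

>>> step_arm(series=[[[0, 0, 0, 0, 0, 0, 0.5], [0, 0, 0, 0, 0, 0, 0.4], [0, 0, 0, 0, 0, 0, 0.33], [0, 0, 0, 0, -0.03, 0, 0.305], [0, 0, 0, 0, 0, 0, 0.305], [0, 0, 0, 0, 0, 0, 0.305], [0, 0, 0, -0.08, 0, 0, 0.305], [0, 0, 0, -0.12, 0, 0, 0.305], [0, 0, 0, -0.12, 0, 0, 0.305], [0, 0, 0, -0.12, 0, 0, 0.305], [0, 0, 0, -0.12, 0, 0, 0.305], [0, 0, 0, -0.06, 0, 0, 0.305]]])

```text
clock: 13.5
eef_pos: [608.7, -443.2, 10.8]
tool_rot: [-3.142, 0.002, 1.734]
force: [-0.4, -0.8, -2.4]
width: 59.2
gripper_force: 8.8
```

Run:
```python
from h import *
p=ctrl.get_image("scene")
s=ctrl.read_state();print(s["clock"],s["eef_pos"],s["tool_rot"],s["force"],s["width"],s["gripper_force"])
h=cv2.cvtColor(p["img"],cv2.COLOR_RGB2HSV);m=cv2.inRange(h,(22,120,90),(34,255,255));m[:,340:]=0;m[:100]=0
n,l,st,c=cv2.connectedComponentsWithStats(m);print([(st[i].tolist(),ray(p,c[i],36)[:2].round()) for i in range(1,n) if st[i][4]>15])
```

```text
13.55 [ 608.62277902 -444.17893507   10.70991161] [3.1414814  0.00328035 1.73278553] [-0.16188555 -1.80253864 -1.72702424] 59.303626757281485 8.821554780006409
[([199, 156, 9, 14, 41], array([ 570., -182.])), ([206, 159, 9, 16, 32], array([ 567., -153.])), ([213, 164, 13, 16, 142], array([ 560., -116.])), ([67, 173, 7, 5, 24], array([ 875., -414.]))]
```

>>> step_arm(series=[[[0, 0, 0, 0, 0, 0.03, 0.305], [0, 0, 0, 0, 0, 0, 0.305], [0, 0, 0, 0, 0, 0, 0.25], [0, 0, 0, 0, 0, 0, 0.1], [0, 0, 0, 0, 0, 0, 0], [0, 0, 0, 0, 0, 0, 0], [0, 0, 0, 0, 0, -0.15, 0], [0, 0, 0, 0, 0, -0.3, 0], [0, 0, 0, 0, 0, -0.3, 0], [0, 0, 0, 0, 0, -0.3, 0], [0, 0, 0, 0.1, 0, -0.3, 0], [0, 0, 0, 0.25, 0, 0, 0]]])

```text
clock: 14.75
eef_pos: [603.8, -393.4, 216.7]
tool_rot: [3.131, 0.012, 1.73]
force: [-0.2, 0.0, -0.3]
width: 85.2
gripper_force: 0.0
```

>>> step_arm(series=[[[0, 0, 0, 0.3, 0.01, 0, 0], [0, 0, 0, 0.3, 0.01, 0, 0], [0, 0, 0, 0.3, 0.01, 0, 0], [0, 0, 0, 0.3, 0.01, 0, 0], [0, 0, 0, 0.15, 0.01, 0, 0], [0, 0, 0, 0, 0, 0, 0], [0, 0, 0, 0, 0, 0, 0]]])

```text
clock: 15.45
eef_pos: [574.9, -186.9, 209.3]
tool_rot: [3.141, 0.001, 1.737]
force: [0.2, -0.5, 0.3]
width: 85.7
gripper_force: 0.0
```

Run:
```python
from h import *
w=ctrl.get_image("wrist");save(w,"w8.png",None,1.5)
np.savez("w8.npz",R=w["R"],t=w["t"],f=[w["fx"],w["fy"],w["cx"],w["cy"]],img=w["img"])
s=ctrl.read_state();print(s["clock"],s["eef_pos"],s["tool_rot"],s["qpos"].round(2))
h=cv2.cvtColor(w["img"],cv2.COLOR_RGB2HSV);m=cv2.inRange(h,(22,120,60),(34,255,255))
m=cv2.morphologyEx(m,cv2.MORPH_CLOSE,np.ones((25,25),np.uint8))
for c in cv2.findContours(m,cv2.RETR_EXTERNAL,cv2.CHAIN_APPROX_NONE)[0]:
    if cv2.contourArea(c)>300:
        print("rect",cv2.minAreaRect(c)); b=cv2.boxPoints(cv2.minAreaRect(c)); print(b.round(1).tolist(),[ray(w,q,38)[:2].round(1).tolist() for q in b])
print("bottle",[(r["centre"],r["score"]) for r in ctrl.recognise(w,"bottle")],"reacher",[(r["centre"],r["score"]) for r in ctrl.recognise(w,"reacher")])
```

```text
15.5 [ 574.75467788 -188.13762878  209.05596507] [3.14143618e+00 1.41315725e-03 1.73505180e+00] [ 0.45  0.6  -0.3   1.67  0.21  0.9   0.24]
rect ((244.0, 128.0), (88.0, 36.0), 90.0)
[[226.0, 84.0], [262.0, 84.0], [262.0, 172.0], [226.0, 172.0]] [[532.5, -107.7], [566.7, -101.9], [581.5, -187.5], [544.5, -193.7]]
bottle [([243.8, 122.2], 0.89)] reacher [([253.1, 254.7], 0.63)]
```

>>> step_arm(series=[[[0, 0, 0, 0.155, -0.04, 0.1, 0], [0, 0, 0, 0.155, -0.041, 0.2, 0], [0, 0, 0, 0, 0, 0.3, 0], [0, 0, 0, 0, 0, 0.3, 0], [0, 0, 0, 0, 0, 0.25, 0], [0, 0, 0, 0, 0, 0.15, 0], [0, 0, 0, 0, 0, 0.05, 0], [0, 0, 0, 0, 0, 0, 0], [0, 0, 0, 0, 0, 0, 0]]])

```text
clock: 16.5
eef_pos: [556.0, -143.6, 7.3]
tool_rot: [3.14, 0.001, 1.735]
force: [-0.0, -1.1, 0.2]
width: 85.2
gripper_force: 0.0
```

>>> step_arm(series=[[[0, 0, 0, 0, 0, 0, 0.3], [0, 0, 0, 0, 0, 0, 0.6], [0, 0, 0, 0, 0, 0, 0.7], [0, 0, 0, 0, 0, 0, 0.7], [0, 0, 0, 0, 0, 0, 0.7], [0, 0, 0, 0, 0, 0, 0.7], [0, 0, 0, 0, 0, -0.1, 0.7], [0, 0, 0, 0, 0, -0.2, 0.7], [0, 0, 0, 0, 0, -0.1, 0.7], [0, 0, 0, 0, 0, 0, 0.7], [0, 0, 0, 0, 0, 0, 0.7]]])

```text
clock: 17.6
eef_pos: [554.9, -143.1, 66.4]
tool_rot: [3.141, 0.0, 1.736]
force: [-1.0, 0.9, -3.1]
width: 37.0
gripper_force: 60.5
```

>>> step_arm(series=[[[0, 0, 0, 0, 0, -0.275, 0.7], [0, 0, 0, 0, 0, -0.275, 0.7], [0, 0, 0, 0, 0, -0.275, 0.7], [0, 0, 0, 0.1, 0, -0.275, 0.7], [0, 0, 0, 0.29, -0.01, 0, 0.7], [0, 0, 0, 0.29, -0.01, 0, 0.7], [0, 0, 0, 0.29, -0.01, 0, 0.7], [0, 0, 0, 0.29, -0.01, 0, 0.7], [0, 0, 0, 0.29, -0.01, 0, 0.7], [0, 0, 0, 0.29, -0.01, 0, 0.7], [0, 0, 0, 0.29, -0.01, 0, 0.7], [0, 0, 0, 0.29, -0.01, 0, 0.7]]])

```text
clock: 18.8
eef_pos: [482.2, 214.3, 229.9]
tool_rot: [-3.139, 0.001, 1.736]
force: [1.4, 0.5, -1.6]
width: 37.5
gripper_force: 61.2
```

>>> step_arm(series=[[[0, 0, 0, 0.25, -0.01, 0, 0.7], [0, 0, 0, 0, 0, 0, 0.7], [0, 0, 0, 0, 0, 0, 0.7]]])

```text
clock: 19.1
eef_pos: [474.7, 250.4, 229.9]
tool_rot: [-3.139, 0.001, 1.739]
force: [0.7, -1.7, -2.3]
width: 36.9
gripper_force: 61.1
```

Run:
```python
from h import *
w=ctrl.get_image("wrist")
np.savez("w9.npz",R=w["R"],t=w["t"],f=[w["fx"],w["fy"],w["cx"],w["cy"]],img=w["img"])
p=ctrl.get_image("scene")
a=w["img"][:,:,::-1];b=cv2.resize(p["img"][80:170,150:270,::-1],(512,384))
im=np.hstack([a,b]);cv2.imwrite("pics/c9.png",cv2.resize(np.vstack([cv2.resize(a,(800,600))[:430],]) ,(800,430)));
im=np.vstack([cv2.resize(a,(640,480))[:400],np.hstack([cv2.resize(b,(266,200)),cv2.resize(p["img"][150:310,300:480,::-1],(225,200)),np.zeros((200,149,3),np.uint8)])]);cv2.imwrite("pics/c9.png",im)
s=ctrl.read_state();print(s["clock"],s["eef_pos"],s["tool_rot"],s["force"],s["width"],s["qpos"].round(2))
print([(r["centre"],r["score"]) for r in ctrl.recognise(p,"reacher")])
```

```text
19.2 [475.73946119 248.22099382 230.26665994] [-3.13964326e+00  1.83984345e-03  1.73468950e+00] [-0.01208801  0.42498872 -1.57984274] 37.40569597766997 [-0.3   0.49 -0.34  1.83  0.21  0.87 -0.58]
[([154.6, 139.7], 0.78)]
```

View pics/c9.png

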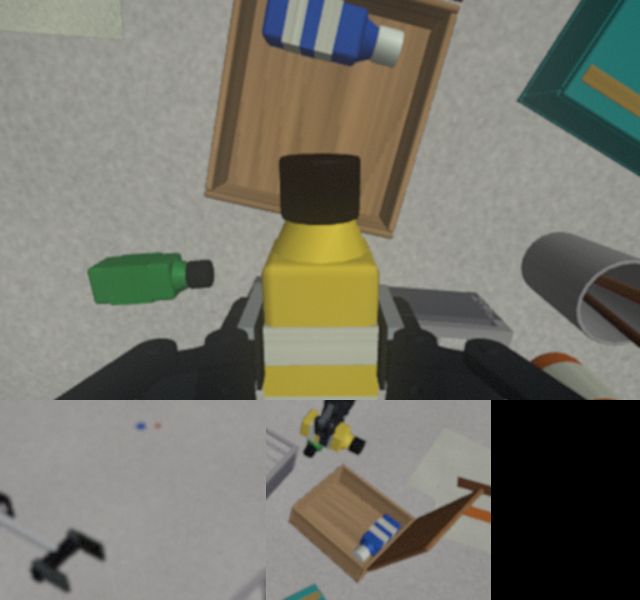

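The bottle is held, and the reacher lies on the table. The box rim corners are (206,194), (390,237) and (458,10) in the 1.25x view, and the blue bottle is along the far (hinge) side.

Run:
```python
from h import *
d=np.load("w9.npz");f=d["f"];w=dict(R=d["R"],t=d["t"],fx=f[0],fy=f[1],cx=f[2],cy=f[3])
P=lambda u,z:ray(w,np.array(u)/1.25,z)[:2]
a,b,c=P((206,194),62),P((390,237),62),P((458,10),62)
print(a,b,c,np.linalg.norm(a-b),np.linalg.norm(c-b))
y=a-b;x=c-b;print(np.arctan2(y[1],y[0])-np.pi/2,np.arctan2(x[1],x[0]))
# held bottle: cap tip in tool
print(P((320,155),245))
```

```text
[380.28198671 251.02510629] [535.3838254  240.58992599] [546.87492483 414.20627076] 155.45247939865504 173.99620840205816
1.5036180267832142 1.5047059838229786
[464.86156557 309.73710461]
```

>>> step_arm(series=[[[0, 0, -0.1707, 0, 0, 0, 0.7], [0, 0, -0.1707, 0, 0, 0, 0.7], [0, 0, -0.1707, 0, 0, 0, 0.7], [0, 0, -0.1707, 0, 0, 0, 0.7], [0, 0, -0.1707, 0, 0, 0, 0.7], [0, 0, -0.1707, 0, 0, 0, 0.7], [0, 0, -0.1707, 0, 0, 0, 0.7], [0, 0, -0.1707, 0, 0, 0, 0.7], [0, 0, -0.1707, 0, 0, 0, 0.7], [0, 0, -0.1707, 0, 0, 0, 0.7], [0, 0, 0, 0.028, 0.2, 0, 0.7], [0, 0, 0, 0.028, 0.2, 0, 0.7]]])

```text
clock: 20.45
eef_pos: [472.8, 307.9, 230.8]
tool_rot: [-3.14, -0.0, 3.071]
force: [-0.3, 1.0, -2.8]
width: 37.5
gripper_force: 61.1
```

>>> step_arm(series=[[[0, 0, 0, 0, 0, 0.2, 0.7], [0, 0, 0, 0, 0, 0.2, 0.7], [0, 0, 0, 0, 0, 0.2, 0.7], [0, 0, 0, 0, 0, 0, 0.7], [0, 0, 0, 0, 0, 0, 0.7]]])

```text
clock: 20.95
eef_pos: [471.8, 309.4, 141.4]
tool_rot: [-3.141, -0.0, 3.075]
force: [0.2, 0.6, -0.8]
width: 37.2
gripper_force: 60.9
```

Run:
```python
from h import *
w=ctrl.get_image("wrist");p=ctrl.get_image("scene")
s=ctrl.read_state();print(s["clock"],s["eef_pos"],s["tool_rot"],s["force"],s["width"],s["qpos"].round(2))
# bottle silhouette lateral check: yellow in wrist
h=cv2.cvtColor(w["img"],cv2.COLOR_RGB2HSV);m=cv2.inRange(h,(22,120,60),(34,255,255))
ys,xs=np.nonzero(m);print(xs.min(),xs.max(),ys.min(),ys.max())
# lid hinge: network
for n in("lid","lid_hinge","paintbox","spare"):print(n,[(np.round(r["centre"]),round(r["score"],2)) for r in ctrl.recognise(p,n)[:3]])
```

```text
21.05 [472.49411253 310.69791593 142.88919491] [3.13976686e+00 2.09918958e-03 3.07566007e+00] [-0.46477466 -0.00153352 -1.10963296] 36.85578910534868 [-0.24  0.69 -0.62  1.83  0.55  0.79  0.35]
209 303 175 316
lid [(array([330., 351.]), 0.93), (array([427., 256.]), 0.69)]
lid_hinge [(array([427., 258.]), 0.74), (array([329., 348.]), 0.69)]
paintbox [(array([330., 350.]), 0.97), (array([377., 249.]), 0.73)]
spare [(array([387., 261.]), 0.93)]
```

>>> step_arm(series=[[[0, 0, 0, 0, 0, 0.2, 0.7], [0, 0, 0, 0, 0, 0.2, 0.7], [0, 0, 0, 0, 0, 0.2, 0.7], [0, 0, 0, 0, 0, 0.12, 0.7], [0, 0, 0, 0, 0, 0.08, 0.7], [0, 0, 0, 0, 0, 0.04, 0.7], [0, 0, 0, 0, 0, 0, 0.7], [0, 0, 0, 0, 0, 0, 0.7]]])

```text
clock: 22.05
eef_pos: [471.9, 310.8, 16.2]
tool_rot: [3.141, 0.001, 3.077]
force: [-0.7, 0.6, -1.3]
width: 36.8
gripper_force: 61.2
```

>>> step_arm(series=[[[0, 0, 0, 0, 0, 0.01, 0.7], [0, 0, 0, 0, 0, 0, 0.5], [0, 0, 0, 0, 0, 0, 0.35], [0, 0, 0, 0, 0, 0, 0.35], [0, 0, 0, 0, 0, 0, 0.35], [0, 0, 0, 0, 0, -0.1, 0.35], [0, 0, 0, 0, 0, -0.25, 0.35], [0, 0, 0, 0, 0, -0.3, 0.35], [0, 0, 0, 0, 0, -0.3, 0.5], [0, 0, 0, 0, 0, -0.3, 1], [0, 0, 0, 0, 0, 0, 1], [0, 0, 0, 0, 0, 0, 1]]])

```text
clock: 23.25
eef_pos: [471.8, 310.5, 203.2]
tool_rot: [3.14, 0.003, 3.077]
force: [-0.6, -0.6, -0.6]
width: 0.4
gripper_force: 0.0
```

Run:
```python
from h import *
w=ctrl.get_image("wrist");p=ctrl.get_image("scene")
s=ctrl.read_state();print(s["clock"],s["eef_pos"],s["tool_rot"],s["force"],s["width"],s["qpos"].round(2))
for nm,q,z in(("w",w,40),("s",p,40)):
    h=cv2.cvtColor(q["img"],cv2.COLOR_RGB2HSV)
    for lab,lo,hi in(("yel",(22,120,60),(34,255,255)),("blue",(108,120,50),(130,255,255))):
        m=cv2.inRange(h,lo,hi);m=cv2.morphologyEx(m,cv2.MORPH_CLOSE,np.ones((15,15),np.uint8))
        n,l,st,c=cv2.connectedComponentsWithStats(m);print(nm,lab,[(st[i].tolist(),ray(q,c[i],z)[:2].round().tolist()) for i in range(1,n) if st[i][4]>100])
# lid free edge corners by scene (from first 1.5x view): top corner (708,335), (640,408)
C=-np.array(p["R"]).T@p["t"]
for u in((708,336),(638,410)):
    for z in(210,220,232): print(u,z,ray(p,np.array(u)/1.5,z).round())
c0=np.array([465,334]);ux=np.array([np.cos(1.504),np.sin(1.504)]);uy=np.array([-ux[1],ux[0]])
H=c0+90*ux
for sgn in(1,-1):
    e=H+sgn*80*uy+180*-np.cos(1.9)*ux; print("pred edge",e,np.array(proj(p,[*e,62+180*np.sin(1.9)]))*1.5)
```

```text
23.35 [470.80790917 309.44427493 200.77736713] [-3.14011572e+00 -9.52996917e-04  3.07673708e+00] [ 0.43842342 -0.17108965 -0.15116356] -0.07857428444233756 [-0.2   0.62 -0.68  1.78  0.48  0.91  0.41]
w yel [([237, 132, 40, 88, 2605], [477.0, 310.0])]
w blue [([323, 100, 39, 17, 600], [415.0, 397.0]), ([320, 134, 41, 10, 405], [444.0, 395.0]), ([319, 160, 38, 28, 854], [477.0, 392.0])]
s yel [([302, 0, 18, 8, 116], [-404.0, -583.0]), ([455, 49, 57, 63, 2160], [-392.0, 235.0]), ([340, 230, 31, 30, 494], [481.0, 312.0]), ([487, 246, 25, 15, 205], [255.0, 578.0])]
s blue [([376, 242, 31, 32, 434], [453.0, 393.0])]
(708, 336) 210 [379. 490. 210.]
(708, 336) 220 [389. 490. 220.]
(708, 336) 232 [400. 490. 232.]
(638, 410) 210 [546. 479. 210.]
(638, 410) 220 [553. 479. 220.]
(638, 410) 232 [561. 479. 232.]
pred edge [395.06973377 487.20138021] [707.59217348 332.49019829]
pred edge [554.71292652 476.52191357] [638.55470422 404.95249893]
```

>>> step_arm(series=[[[0, 0, 0, 0, 0, -0.25, 1], [0, 0, 0, 0, 0, -0.25, 1], [0, 0, 0, 0, 0, -0.25, 1], [0, 0, 0, 0, 0.1, 0, 1], [0, 0, 0, 0.02, 0.26, 0, 1], [0, 0, 0, 0.02, 0.26, 0, 1], [0, 0, 0, 0.02, 0.26, 0, 1], [0, 0, 0, 0.02, 0.26, 0, 1], [0, 0, 0, 0.02, 0.26, 0, 1], [0, 0, 0, 0, 0.2, 0, 1], [0, 0, 0, 0, 0, 0, 1], [0, 0, 0, 0, 0, 0, 1]]])

```text
clock: 24.55
eef_pos: [470.8, 550.8, 310.9]
tool_rot: [-3.138, -0.002, 3.079]
force: [0.4, -0.2, 0.1]
width: -0.2
gripper_force: 0.0
```

Down behind the lid, then push towards -y.

>>> step_arm(series=[[[0, 0, 0, 0, 0, 0.2, 1], [0, 0, 0, 0, 0, 0.3, 1], [0, 0, 0, 0, 0, 0.25, 1], [0, 0, 0, 0, 0, 0, 1], [0, 0, 0, 0, -0.12, 0, 1], [0, 0, 0, 0, -0.12, 0, 1], [0, 0, 0, 0, -0.12, 0, 1], [0, 0, 0, 0, -0.12, 0, 1], [0, 0, 0, 0, -0.1, 0, 1]]])

```text
clock: 25.45
eef_pos: [467.4, 463.0, 203.8]
tool_rot: [3.14, 0.003, 3.075]
force: [-0.2, -0.1, 0.7]
width: -0.1
gripper_force: 0.2
```

>>> step_arm(series=[[[0, 0, 0, 0, -0.1, 0, 1], [0, 0, 0, 0, -0.1, 0, 1], [0, 0, 0, 0, -0.1, 0, 1], [0, 0, 0, 0, -0.1, 0, 1], [0, 0, 0, 0, -0.06, 0, 1], [0, 0, 0, 0, 0, 0, 1], [0, 0, 0, 0, 0, -0.2, 1], [0, 0, 0, 0, 0, -0.2, 1], [0, 0, 0, 0, 0, 0, 1], [0, 0, 0, 0, 0, 0, 1], [0, 0, 0, 0, 0, 0, 1]]])

```text
clock: 26.55
eef_pos: [461.6, 395.0, 260.8]
tool_rot: [-3.141, -0.001, 3.077]
force: [-0.2, -0.4, -0.7]
width: 0.1
gripper_force: 0.0
```

Run:
```python
from h import *
p=ctrl.get_image("scene");q=ctrl.get_image("side");save(p,"s10.png")
s=ctrl.read_state();print(s["clock"],s["eef_pos"],s["force"])
for nm,im in(("scene",p),("side",q)):
    h=cv2.cvtColor(im["img"],cv2.COLOR_RGB2HSV)
    m=cv2.inRange(h,(108,120,50),(130,255,255));print(nm,"blue px",m[180:330].sum()//255)
    for k in("lid","paintbox","reacher","bottle","can","jar","brushpot"):print(k,[(np.round(r["centre"]).tolist(),round(r["score"],2)) for r in ctrl.recognise(im,k)[:3]])
# lid-colour check: pixel samples at predicted shut-lid corners/inside (z=70)
c0=np.array([465,334]);ux=np.array([np.cos(1.504),np.sin(1.504)]);uy=np.array([-ux[1],ux[0]])
for a,b in((-80,0),(-60,0),(-70,60),(-70,-60),(0,0),(0,60),(0,-60),(60,0)):
    X=[*(c0+a*ux+b*uy),70]
    for nm,im in(("sc",p),("sd",q)):
        u=np.round(proj(im,X)).astype(int);print((a,b),nm,u,im["img"][u[1],u[0]],end="; ")
    print()
```

```text
26.65 [461.48734602 394.77664707 260.35522252] [-0.71109984 -0.46777734 -0.34122219]
scene blue px 0
lid [([372.0, 238.0], 0.78), ([330.0, 350.0], 0.76)]
paintbox [([331.0, 349.0], 0.64), ([152.0, 139.0], 0.25)]
reacher [([153.0, 138.0], 0.63)]
bottle [([340.0, 181.0], 0.74)]
can [([173.0, 214.0], 0.73)]
jar [([217.0, 252.0], 0.63)]
brushpot [([264.0, 279.0], 0.91)]
side blue px 0
lid [([160.0, 276.0], 0.97), ([276.0, 256.0], 0.57), ([184.0, 227.0], 0.22)]
paintbox [([274.0, 264.0], 0.97), ([160.0, 285.0], 0.65), ([247.0, 167.0], 0.33)]
reacher [([250.0, 163.0], 0.9)]
bottle [([324.0, 231.0], 0.91)]
can [([203.0, 184.0], 0.96), ([248.0, 163.0], 0.25)]
jar []
brushpot [([186.0, 226.0], 0.56)]
(-80, 0) sc [345 218] [122  92  55]; (-80, 0) sd [277 236] [89 61 17]; 
(-60, 0) sc [351 223] [118  84  56]; (-60, 0) sd [277 240] [75 41 16]; 
(-70, 60) sc [363 208] [134 110  62]; (-70, 60) sd [299 240] [98 67 19]; 
(-70, -60) sc [332 234] [139 118  65]; (-70, -60) sd [256 237] [91 57 18]; 
(0, 0) sc [370 239] [114  78  50]; (0, 0) sd [274 254] [71 40 15]; 
(0, 60) sc [385 225] [109  77  51]; (0, 60) sd [297 256] [69 37 16]; 
(0, -60) sc [354 253] [128  90  60]; (0, -60) sd [252 252] [88 49 20]; 
(60, 0) sc [390 255] [112  79  51]; (60, 0) sd [272 268] [74 41 18];
```

```bash
python3 -c "
from cell import ctrl
print(ctrl.finish_job())"
```

```text
the job is handed in; nothing more can be done
None
```

The job is handed in, with no verdict returned: the yellow bottle was pulled out with the reacher and laid in the wooden paint box beside the blue one, the lid looks shut in both cameras, the reacher is back on the table and the jar, pot and can were not touched, at about 27 s on the clock.

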